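# Set and hold the length gauge

## Robot

A 6-joint arm with a two-finger parallel gripper is mounted at the origin on the work surface. World frame = base frame: x ahead of the robot, y to its left, z up, the work surface at z = 0. Lengths are in m, angles in rad, forces in N, time in s.
With the tool pointing down it reaches from about 0.35 to 0.775 m from the base axis. Payload 5.5 kg.
Tool frame: the origin (TCP) lies between the finger pads; the fingertips stand 19 mm ahead of it and the grasp point (between the pads) is the TCP (env.tcp_to_tips is the distance from the TCP to the fingertips, in m); z points along the fingers, y is the direction in which the jaws open and shut (so a half turn about z gives the same grasp; the last joint's range is limited). The gripper opens to 85 mm and grips with 20 to 120 N. Pads are 22 mm wide; open, the fingers measure 114 mm over their backs; the gripper's body (76 mm by 85 mm) begins 54 mm behind the grasp point. The pads swing forward as they close: fully open they stand 13 mm farther back than shut.
Start: joints at [-0.14, 0.313, 0.046, 1.304, 0, 1.431], TCP at [0.575, -0, 0.25] pointing down, gripper open.
Joint ranges: [-2.76, 2.76], [-0.86, 1.69], [-1.03, 1.26], [-2.2, 2.34], [-1.47, 1.5], [-3.14, 3.14]. Speed limits (rad/s): [2.57, 2.57, 3.14, 3.14, 3.14, 3.14].

## Interface

Orientations are given as a unit quaternion [w, x, y, z].
In Python, from workcell import env, eyes, job gives the robot as it stands. The module is installed in compiled form; this text tells all that it offers.
- The arm moves only by the tool move_arm, never from a script. Its argument "commands" is a list of rows, each a list of 3 entries, a list of its own where there are three numbers: the shift along the world's x, y, z as a fraction of full scale, then the turn, a rotation vector about the world's x, y, z as a fraction of full scale, then the gripper command: -1 is shut, 1 is fully open, values between are in proportion. In form: [[[x, y, z], [wx, wy, wz], gripper], ...]. A call has 1 to 5 rows; each row shifts and turns the commanded pose from where the row before left it; what a row does not reach is not made up. Full scale, the value 1, is 0.04 m for a shift and 8 degrees for a turn. A row lasts 1/10 s, in which the tool goes at most 50 mm and 8.59 degrees, less where a joint would pass 70% of its speed; a pose out of reach is approached as far as the arm can. A call with a number of a shift or a turn outside -1 to 1 is refused whole. A call with a gripper value outside its range is refused whole. The fingers move at their own pace and stop on an object; "newtons" is the grip in N (left out, the last holds). Time passes only in rows, so rows that do not move let the fingers close. It gives the time, the measured TCP pose, the force and the opening at its end, in the units of the state.
- env.get_state(): the state, without advancing time (a new reading comes with each control period).
- eyes.read_camera(name): name is "scene" or "side" or "wrist"; returns a dict with "frame" (420x560x3 uint8, red, green, blue), "mtx" (3x3 intrinsics, pixels), "camera_from_world" (4x4, takes a point from world to camera coordinates); the wrist camera has in their place "mount" (4x4, takes a point from camera to tool coordinates, whose origin is the TCP and whose axes are the flange's). Camera axes: x right, y down, z forward; pixel columns grow to the right and rows downward; lengths in m; the calibration is good to about 2 mm. A picture is of the moment at which its call begins: read the wrist's pose just before it. There is no depth.
- job.hand_in(): hands the job in, once; it reports no verdict.
The state is a dict: "clock": time; "joint_pos": joint angles; "qvel": joint speeds; "tau": joint torques, N m; "tcp_pos": TCP position; "orientation": TCP orientation; "wrist_force": force on the tool from outside, world axes, zero at the start; "ft_torque": the same for the moment, N m; "finger_gap": finger opening in m.
Only numpy, scipy, OpenCV 4.12 (cv2) and the standard library are available. Lean on these libraries where they do the work, as an engineer would, in place of code of your own. Each camera call takes 0.05 s, during which the arm holds its last target.

## Task

Set the craft table's length gauge for the next batch of ornaments: press its lock button all the way down to release the telescoping arm, then take the arm by its wooden handle and draw it out until its pointer stands opposite the point of the brass rider on the scale. The arm springs back if let go, so finish while holding the handle still with the gripper at that mark, without shifting the rider and leaving the ornaments, paints and other things where they are.

Things in the scene. Friction and masses are not known exactly. Their poses are not given: they have to be found in the camera images.
- gauge: Length gauge, fixed: plywood board 400 x 155 x 12 mm, grey housing at one end. Origin at table height (z = 0) below the lock button; x points the way the arm extends, z up. In mm here: board x -90..310, y -85..70; housing x -80..50, y -30..30, top 70 high; nose tube to x = 75, z 31..59; scale strip x 130..270, y -76..-40, top 18 high, dark lines every 10 mm from x = 150, longer every 50 mm
- button_top (a point): Centre of the top face of the lock button: an upright round steel plunger 22 mm across on the housing's top, its top 92 mm above the table when up, in a 36 mm collar whose top is 76 mm above the table. It moves straight down
- lock_button (a joint): Travel of the lock button, m: 0 up, 0.010 fully pressed at its stop. A spring pushes it up: 1.3 N at first, about 5 N at the end of the stroke. One full press trips the catch in the housing: the arm then stays unlocked, also when the button comes up again. A press short of about 8 mm may leave it locked
- gauge_arm: Telescoping arm: 16 mm square bar ending in an upright wooden handle 22 mm (gauge x) by 32 mm (gauge y), 22 to 100 mm above the table. Origin on the handle's centre line 75 mm above the table (grip there); axes as the gauge's. In and locked at the start, at gauge x = 150 mm; draws out along +x by up to 110 mm against a spring (2 N when in, 4.5 N at 100 mm, 0.5 N friction); let go, it runs home
- pointer (a point): Tip of the thin steel pointer that sticks out sideways (gauge -y) from the foot of the handle over the scale, 24 mm above the table; same gauge x as the handle's centre line, 48 mm to its side; moves with the arm
- rider_point (a point): Tip of the rider, a brass saddle 14 mm wide, top 30 mm above the table, on the scale's outer edge, marking the length wanted. Its point faces the arm, 24 mm above the table, 52 mm beside the arm's centre line; the pointer passes it 4 mm clear. Slides along the scale if pushed with over 4 N. At the start it stands 45 to 95 mm further out (gauge x) than the pointer
- star_ornament: Bystander, loose: plain wooden star ornament, 42 mm across, 6 mm thick, lying on the gauge's board beside the arm; origin at the centre of its underside
- heart_ornament: Bystander, loose: painted wooden heart ornament, 62 x 68 x 8 mm, flat on the table; origin at the centre of its underside
- tree_ornament: Bystander, loose: painted wooden tree ornament, 105 x 64 x 8 mm, flat on the table; origin at the centre of its underside
- water_cup: Bystander, loose: white cup, 68 mm across, 80 mm high; origin at the centre of its underside
- paint_brush: Bystander, loose: paint brush, 170 mm long, lying on the table; origin at the centre of its underside
- palette: Bystander, loose: round white paint palette, 100 mm across, 10 mm thick; origin at the centre of its underside
- paint_jar: Bystander, loose: paint jar, 56 mm across, 65 mm high; origin at the centre of its underside
- glue_bottle: Bystander, loose: white glue bottle, 48 mm across, 130 mm high; origin at the centre of its underside

How it is judged:
By the outcome, as a careful person would: the job done as asked, in the order asked, and still so for the second after the job is handed in, while the arm keeps its last pose, push and grip.
It also fails if it takes over 38 s, if anything falls off the work surface, if the arm or the gripper's body presses on something with over 40 N, if the wrist force passes 120 N, or if a joint passes its speed limit or range.

## Working session

There is one attempt and no reset: what is moved stays moved. The work goes in short steps, Python scripts to look and compute and a tool call to move; the robot and the scene stay as the last step left them, time stands still between calls to the robot, and variables do not carry over. Pictures are saved under pics/ and viewed, and the job is handed in when it is done.

Besides the shell and the picture viewer there is one more tool, called after "Call:" by a JSON object that holds its "api" and its "payload". move_arm: Moves the arm, as the interface text tells. Its arguments: {"type":"object","properties":{"commands":{"type":"array","items":{"type":"array"}},"newtons":{"type":"number"}},"required":["commands"]}

```bash
mkdir -p pics
python3 - <<'E'
from workcell import env, eyes, job
import cv2,numpy as np
print(env.get_state())
for n in ["scene","side","wrist"]:
    r=eyes.read_camera(n); cv2.imwrite(f"pics/{n}0.png",r["frame"][:,:,::-1])
    np.savez(f"{n}0.npz",**r)
    print(n,r["mtx"].tolist(),{k:np.round(v,4).tolist() for k,v in r.items() if k not in("frame","mtx")})
E
```

```text
{'clock': 0.0, 'joint_pos': array([-1.39585627e-01,  3.13999536e-01,  4.49647483e-02,  1.30357644e+00,
        1.39650789e-05,  1.43120883e+00]), 'qvel': array([-0.00058053,  0.00184755, -0.00181126,  0.0006445 ,  0.00043174,
       -0.00177941]), 'tau': array([-2.90074182e-03, -4.80629075e+01,  2.98531097e+01,  1.95313990e-02,
       -3.83516899e-04, -4.27451073e-05]), 'tcp_pos': array([5.74526956e-01, 6.90641358e-05, 2.49403498e-01]), 'orientation': array([-7.28903830e-04,  7.07105835e-01,  7.07107145e-01, -5.40570551e-04]), 'wrist_force': array([-1.24103455, -0.19765475, -0.62796868]), 'ft_torque': array([0.03202382, 0.00844348, 0.05195215]), 'finger_gap': 0.085711349702113}
scene [[397.38255279209113, 0.0, 274.9115077267998], [0.0, 397.38255279209113, 209.11516259673525], [0.0, 0.0, 1.0]] {'camera_from_world': [[0.3567, 0.9342, -0.0017, -0.248], [0.5386, -0.2071, -0.8167, -0.225], [-0.7633, 0.2904, -0.5771, 1.3934], [0.0, 0.0, 0.0, 1.0]]}
side [[460.4491269682868, 0.0, 278.93347731309166], [0.0, 460.4491269682868, 214.31662240916478], [0.0, 0.0, 1.0]] {'camera_from_world': [[0.7992, -0.601, 0.0104, -0.4508], [-0.4126, -0.561, -0.7177, 0.308], [0.4372, 0.5692, -0.6963, 0.6678], [0.0, 0.0, 0.0, 1.0]]}
wrist [[312.17899477435543, 0.0, 278.52472918224424], [0.0, 312.17899477435543, 209.41121681944657], [0.0, 0.0, 1.0]] {'mount': [[0.0001, -0.9503, -0.3114, 0.0811], [1.0, 0.0005, -0.0013, 0.0011], [0.0014, -0.3114, 0.9503, -0.1221], [0.0, 0.0, 0.0, 1.0]]}
```

View pics/scene0.png

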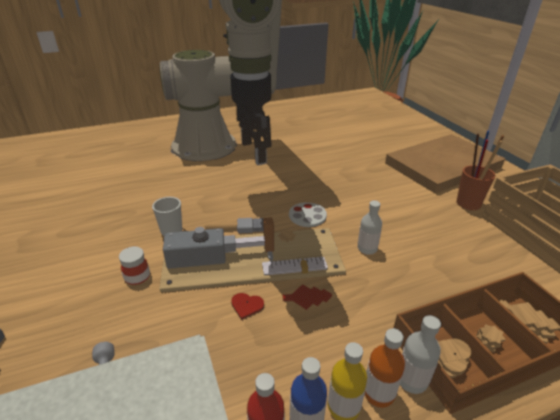

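View pics/side0.png

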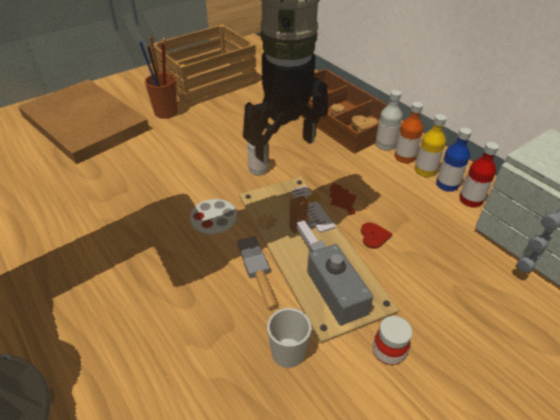

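View pics/wrist0.png

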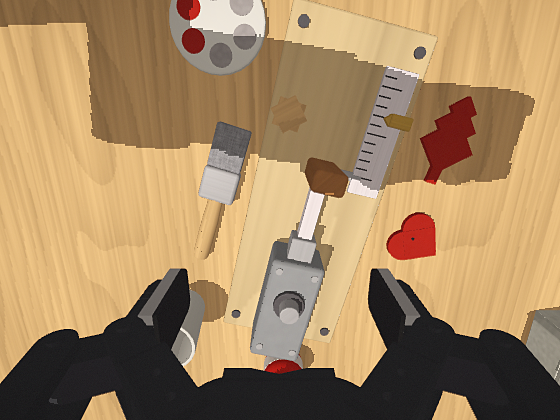

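```bash
cat > h.py <<'E'
import numpy as np,cv2
from scipy.spatial.transform import Rotation as R
def wcam(st,mount):
    q=st["orientation"]; T=np.eye(4); T[:3,:3]=R.from_quat([q[1],q[2],q[3],q[0]]).as_matrix(); T[:3,3]=st["tcp_pos"]
    return T@mount   # world_from_cam
def cast(K,Twc,px,z):
    px=np.atleast_2d(px).astype(float)
    d=np.c_[(px-[K[0,2],K[1,2]])/[K[0,0],K[1,1]],np.ones(len(px))]@Twc[:3,:3].T
    o=Twc[:3,3]; return o+d*((z-o[2])/d[:,2])[:,None]
def proj(K,Twc,P):
    P=np.atleast_2d(P); c=(P-Twc[:3,3])@Twc[:3,:3]; return c[:,:2]/c[:,2:]*[K[0,0],K[1,1]]+[K[0,2],K[1,2]]
E
python3 - <<'E'
import cv2
f=cv2.imread("pics/wrist0.png")
cv2.imwrite("pics/w0a.png",cv2.resize(f[50:240,270:450],None,fx=3.1,fy=3.1,interpolation=cv2.INTER_CUBIC))
cv2.imwrite("pics/w0b.png",cv2.resize(f[230:370,215:345],None,fx=4,fy=4,interpolation=cv2.INTER_CUBIC))
E
```

```text
(no output)
```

View pics/w0a.png

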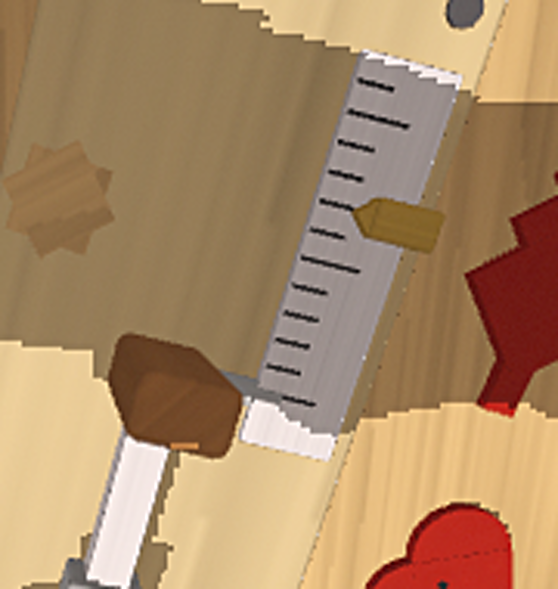

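View pics/w0b.png

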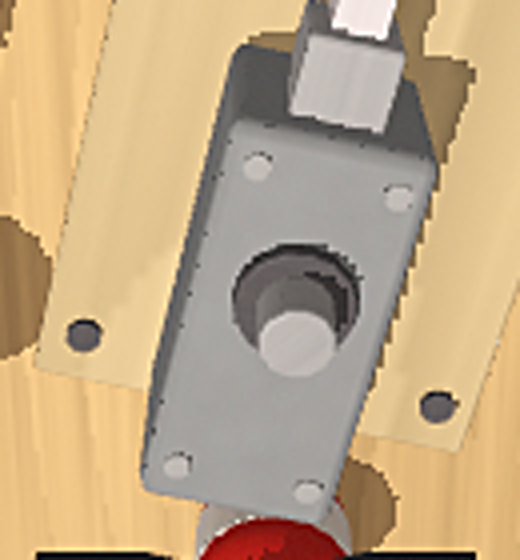

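```bash
cat > fit.py <<'E'
from h import *
from scipy.optimize import least_squares
def fit(K,T,pts,px,x0=(0.58,-0.02,1.3)):
    def g2w(p,G): 
        c,s=np.cos(p[2]),np.sin(p[2]); return np.c_[p[0]+c*G[:,0]-s*G[:,1],p[1]+s*G[:,0]+c*G[:,1],G[:,2]]
    f=lambda p:(proj(K,T,g2w(p,pts))-px).ravel()
    r=least_squares(f,x0,loss="soft_l1"); return r.x,f(r.x).reshape(-1,2)
E
python3 - <<'E'
from fit import *
from workcell import env
st=env.get_state(); w=np.load("wrist0.npz"); K=w["mtx"]; T=wcam(st,w["mount"])
print(T.round(3))
a=lambda x,y:(x/3.1+270,y/3.1+50); b=lambda x,y:(x/4+215,y/4+230)
G=np.array([[-90,70,12],[-90,-85,12],[310,-85,12],[270,-76,18],[270,-40,18],[130,-40,18],[130,-76,18],[0,0,92]])/1e3
px=np.array([b(36,368),b(460,450),(437,37),a(461,78),a(365,52),a(240,441),a(331,459),b(297,343)])
p,r=fit(K,T,G,px); print(p,"yaw deg",np.degrees(p[2])); print(r.round(1))
inv=lambda P:(lambda d:(np.c_[np.cos(p[2])*d[:,0]+np.sin(p[2])*d[:,1],-np.sin(p[2])*d[:,0]+np.cos(p[2])*d[:,1]]*1000).round(1))(P[:,:2]-p[:2])
print("rider",inv(cast(K,T,[a(352,214)],.024)), "lines",inv(cast(K,T,[a(358,80),a(348,112),a(320,201),a(302,258),a(282,400)],.018)))
print("handle top corners", inv(cast(K,T,[a(140,373),a(241,399),a(222,458)],.1)))
print("rider world",cast(K,T,[a(352,214)],.024),"button",cast(K,T,[b(297,343)],.092))
for n in ["scene","side"]:
    c=np.load(n+"0.npz"); Tw=np.linalg.inv(c["camera_from_world"])
    co,s=np.cos(p[2]),np.sin(p[2])
    W=np.c_[p[0]+co*G[:,0]-s*G[:,1],p[1]+s*G[:,0]+co*G[:,1],G[:,2]]
    f=c["frame"][:,:,::-1].copy()
    for q in proj(c["mtx"],Tw,W): cv2.circle(f,tuple(int(v) for v in q.round()),2,(255,0,255),-1)
    y=dict(scene=(180,140),side=(160,210))[n]
    cv2.imwrite(f"pics/{n}_chk.png",cv2.resize(f[y[0]:y[0]+190,y[1]:y[1]+230],None,fx=3,fy=3))
E
```

```text
[[ 1.     0.001 -0.003  0.576]
 [ 0.    -0.95  -0.311  0.081]
 [-0.003  0.311 -0.95   0.372]
 [ 0.     0.     0.     1.   ]]
[ 0.5862953  -0.13131461  1.33827978] yaw deg 76.67778294491887
[[-1.7  1.8]
 [ 0.4  2.7]
 [ 3.1 -1.4]
 [ 1.3 -1.1]
 [-0.5 -1.4]
 [-0.4  0.4]
 [-0.5  1.4]
 [-0.3  1.7]]
rider [[218.2 -52.1]] lines [[260.1 -41.6]
 [249.8 -41.6]
 [220.  -41.7]
 [200.1 -41.7]
 [149.3 -50.8]]
handle top corners [[160.2  16.2]
 [159.6 -13.8]
 [141.5 -13.7]]
rider world [[0.68728613 0.06903912 0.024     ]] button [[ 0.58654818 -0.12922572  0.092     ]]
```

View pics/side_chk.png

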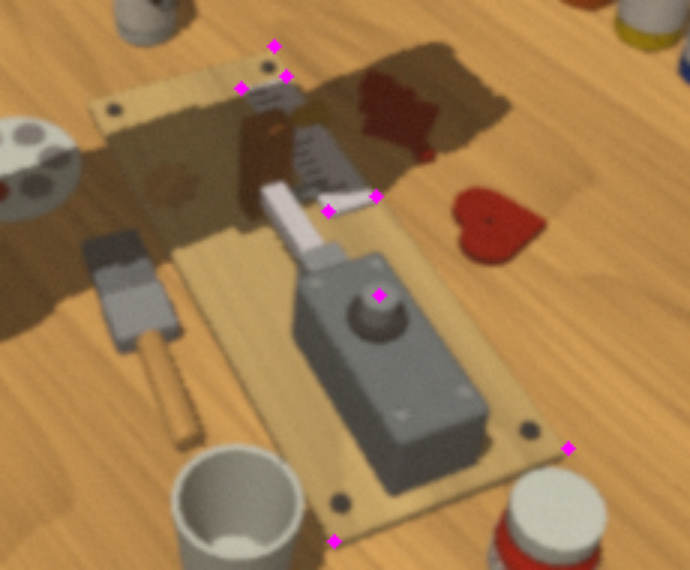

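View pics/scene_chk.png

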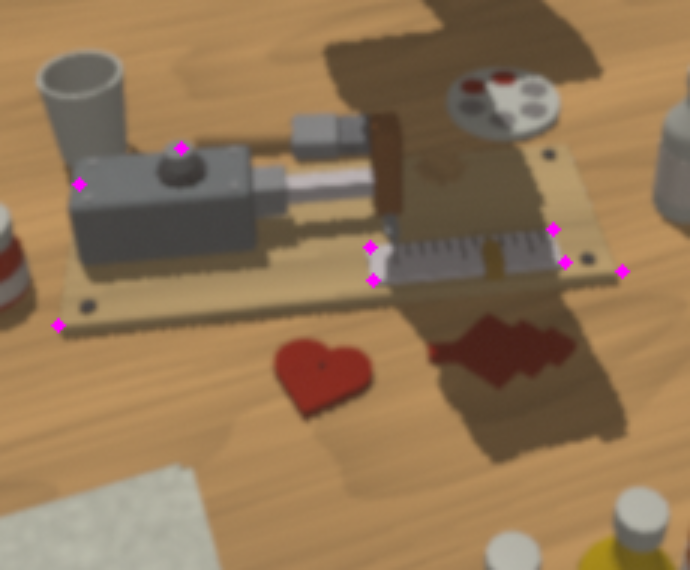

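The wrist view shows the button at (289,316), the handle at about (326,180), and the rider tip at (384,119) between the 210 and 220 lines. In gauge coordinates that is x≈218, so about 68 mm of draw. I'll shut the fingers, turn −13.3° to line up with the gauge, and go above the button.

Call:
{"api": "move_arm", "payload": {"commands": [[[0.06,-0.65,0],[0,0,-0.83],-1],[[0.06,-0.65,0],[0,0,-0.83],-1],[[0.06,-0.65,-0.5],[0,0,0],-1],[[0.06,-0.65,-0.5],[0,0,0],-1],[[0.06,-0.65,-0.5],[0,0,0],-1]], "newtons": 30}}

```text
clock: 0.65
tcp_pos: [0.587, -0.131, 0.1895]
orientation: [0.0, 0.784, 0.621, 0.0]
wrist_force: [-0.0, 0.1, 0.8]
finger_gap: 0.0121
```

Call:
{"api": "move_arm", "payload": {"commands": [[[0,0,-0.5],[0,0,0],-1],[[0,0,0],[0,0,0],-1],[[0,0,0],[0,0,0],-1]]}}

```text
clock: 0.95
tcp_pos: [0.5866, -0.1297, 0.1701]
orientation: [-0.001, 0.784, 0.621, -0.0]
wrist_force: [0.2, -0.4, 0.5]
finger_gap: -0.0003
```

```bash
cat > look.py <<'E'
import sys
from workcell import env, eyes
from h import *
def look(tag,names=("wrist",)):
    for n in names:
        st=env.get_state(); r=eyes.read_camera(n)
        cv2.imwrite(f"pics/{n}{tag}.png",r["frame"][:,:,::-1])
        T=wcam(st,r["mount"]) if n=="wrist" else np.linalg.inv(r["camera_from_world"])
        np.savez(f"{n}{tag}.npz",K=r["mtx"],T=T,frame=r["frame"])
    print(st["clock"],st["tcp_pos"].round(4),st["orientation"].round(4),st["wrist_force"].round(1),round(st["finger_gap"],4))
if __name__=="__main__": look(sys.argv[1],sys.argv[2:])
E
python3 look.py 1 wrist side
```

```text
1.0 [ 0.5872 -0.1297  0.171 ] [2.000e-04 7.840e-01 6.208e-01 2.000e-04] [-0.2 -0.1  1.3] -0.0001
```

View pics/wrist1.png

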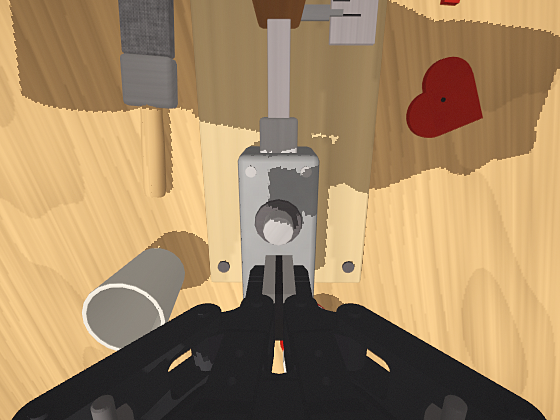

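View pics/side1.png

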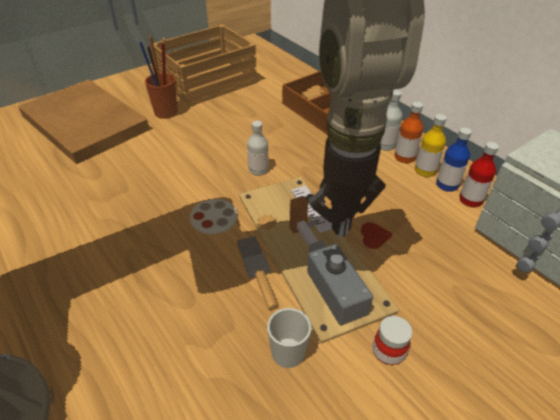

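Run:
```python
from fit import *
w=np.load("wrist1.npz");K,T,f=w["K"],w["T"],w["frame"]
print("button",cast(K,T,[(278,231)],.092), "nosebase",cast(K,T,[(260,118),(297,118)],.059))
print("tip pix",proj(K,T,[[0.5872,-0.1297,0.152]]))
g=cv2.cvtColor(f,cv2.COLOR_RGB2GRAY)
cv2.imwrite("pics/w1a.png",cv2.resize(f[180:340,210:350,::-1],None,fx=3.5,fy=3.5,interpolation=cv2.INTER_CUBIC))
```

```text
button [[ 0.58664443 -0.12980083  0.092     ]] nosebase [[ 0.59093138 -0.05493175  0.059     ]
 [ 0.61675674 -0.06102303  0.059     ]]
tip pix [[278.48286363 275.17886871]]
```

View pics/w1a.png

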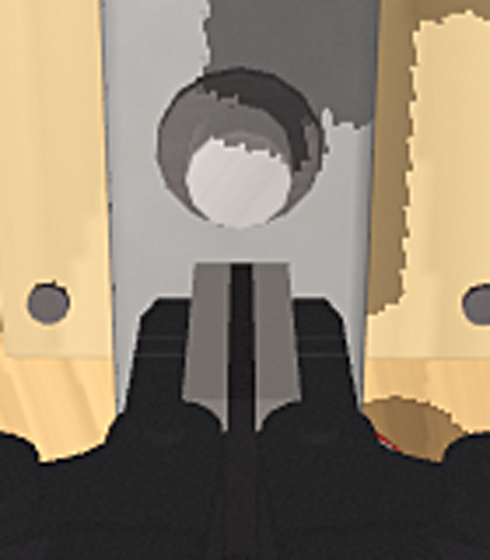

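Call:
{"api": "move_arm", "payload": {"commands": [[[0,0,-0.7],[0,0,0],-1],[[0,0,-0.6],[0,0,0],-1],[[0,0,-0.15],[0,0,0],-1],[[0,0,0],[0,0,0],-1]]}}

```text
clock: 1.45
tcp_pos: [0.5869, -0.1294, 0.1125]
orientation: [-0.0, 0.784, 0.621, -0.0]
wrist_force: [0.1, 0.2, 1.6]
finger_gap: 0.0001
```

Call:
{"api": "move_arm", "payload": {"commands": [[[0,0,-0.1],[0,0,0],-1],[[0,0,-0.1],[0,0,0],-1],[[0,0,0],[0,0,0],-1]]}}

```text
clock: 1.75
tcp_pos: [0.5883, -0.1302, 0.1054]
orientation: [0.001, 0.784, 0.621, 0.001]
wrist_force: [1.7, 0.4, 1.3]
finger_gap: 0.0
```

Call:
{"api": "move_arm", "payload": {"commands": [[[0,0,-0.07],[0,0,0],-1],[[0,0,0],[0,0,0],-1]]}}

```text
clock: 1.95
tcp_pos: [0.5882, -0.1302, 0.1022]
orientation: [0.001, 0.784, 0.621, 0.001]
wrist_force: [2.0, 1.4, 3.3]
finger_gap: 0.0
```

Call:
{"api": "move_arm", "payload": {"commands": [[[0,0,-0.05],[0,0,0],-1],[[0,0,0],[0,0,0],-1]]}}

```text
clock: 2.15
tcp_pos: [0.5882, -0.1302, 0.101]
orientation: [0.001, 0.784, 0.621, 0.001]
wrist_force: [1.7, 1.8, 8.9]
finger_gap: 0.0001
```

Call:
{"api": "move_arm", "payload": {"commands": [[[0,0,-0.05],[0,0,0],-1],[[0,0,0],[0,0,0],-1]]}}

```text
clock: 2.35
tcp_pos: [0.5882, -0.1302, 0.1009]
orientation: [0.002, 0.784, 0.621, 0.001]
wrist_force: [-3.2, 3.2, 20.3]
finger_gap: 0.0001
```

Force rose to 20 N with no further travel at TCP z = 0.101, so the button is on its stop. Next I'll rise, open the fingers and move over the handle.

Call:
{"api": "move_arm", "payload": {"commands": [[[0,0,0.5],[0,0,0],-1],[[0,0,0.9],[0,0,0],-1],[[0,0,0.6],[0,0,0],1],[[0.2,0.9,0],[0,0,0],1],[[0.2,0.9,0],[0,0,0],1]]}}

```text
clock: 2.85
tcp_pos: [0.6029, -0.0586, 0.178]
orientation: [0.0, 0.785, 0.619, -0.0]
wrist_force: [0.0, -0.4, -0.5]
finger_gap: 0.0429
```

Call:
{"api": "move_arm", "payload": {"commands": [[[0.2,0.9,0],[0,0,0],1],[[0.2,0.9,0],[0,0,0],1],[[0,0,0],[0,0,0],1],[[0,0,0],[0,0,0],1]]}}

```text
clock: 3.25
tcp_pos: [0.6182, 0.0146, 0.1766]
orientation: [-0.0, 0.784, 0.621, -0.001]
wrist_force: [0.4, 0.5, 0.0]
finger_gap: 0.0856
```

```bash
python3 look.py 2 wrist side
```

```text
3.3 [0.6183 0.0137 0.1767] [-4.000e-04  7.840e-01  6.207e-01 -1.000e-03] [-0.2 -0.2 -0.7] 0.0853
```

View pics/wrist2.png

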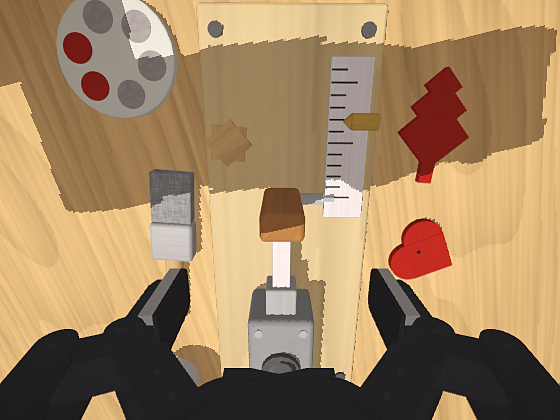

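View pics/side2.png

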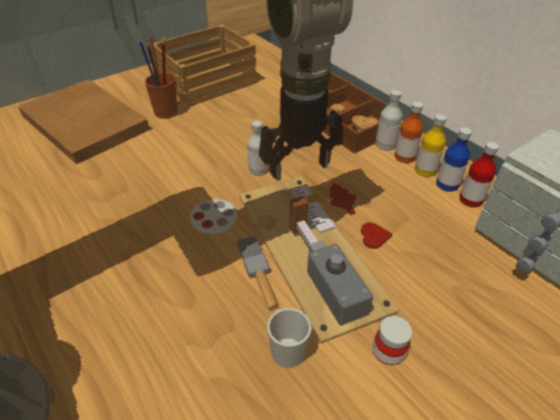

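Run:
```python
import cv2
f=cv2.imread("pics/wrist2.png")
cv2.imwrite("pics/w2a.png",cv2.resize(f[100:250,245:395],None,fx=4,fy=4,interpolation=cv2.INTER_CUBIC))
```

```text
(no output)
```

View pics/w2a.png

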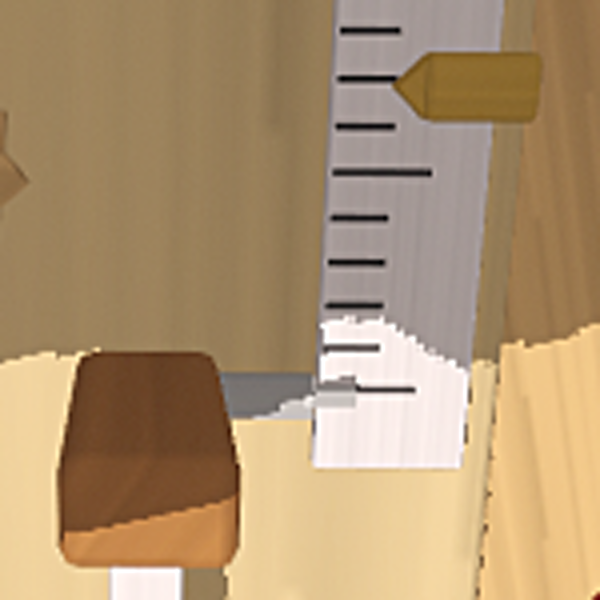

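Run:
```python
from fit import *
w=np.load("wrist2.npz");K,T=w["K"],w["T"]
a=lambda x,y:(x/4+245,y/4+100)
pt,rd=cast(K,T,[a(355,391),a(392,86)],.024)
L=cast(K,T,[a(334,389-0),a(332,174),a(337,78)],.018)
tr=cast(K,T,[a(58,462),a(239,462),a(239,566),a(58,566)],.1)
print(pt,rd,tr,tr.mean(0))
ax=cast(K,T,[a(498,0),a(463,468)],.018); d=ax[0]-ax[1]; ang=np.arctan2(d[1],d[0]); print("strip yaw",np.degrees(ang))
ax=cast(K,T,[(387,5),(371,130)],.012)
for y in(ang,np.radians(76.6)):
    u=np.array([np.cos(y),np.sin(y)]); n=np.array([-u[1],u[0]]); d=(rd-pt)[:2]; print(d@u*1000,d@n*1000)
    print("150->200,220",(L[1]-L[0])[:2]@u,(L[2]-L[1])[:2]@u)
    print("handle from pointer",pt[:2]+.048*n)
```

```text
[0.66800154 0.00524044 0.024     ] [0.68731167 0.06968237 0.024     ] [[0.60878118 0.02878027 0.1       ]
 [0.63847629 0.02186745 0.1       ]
 [0.63461399 0.00316966 0.1       ]
 [0.60407318 0.01026831 0.1       ]] [0.62148616 0.01602142 0.1       ]
strip yaw 77.50771431026892
67.0932157288959 -4.913649765134169
150->200,220 0.04942466814359395 0.020400948718413227
handle from pointer [0.62113793 0.01562323]
67.16263785430264 -3.8501464011594395
150->200,220 0.049381638989391165 0.020403320203257046
handle from pointer [0.6213083  0.01636434]
```

Run:
```python
from fit import *
for n,p in(("side",(258,170)),("scene",(370,249))):
    c=np.load(n+"0.npz"); print(n,cast(c["mtx"],np.linalg.inv(c["camera_from_world"]),[p],0))
```

```text
side [[0.6801284 0.2375552 0.       ]]
scene [[0.68681659 0.24398929 0.        ]]
```

Call:
{"api": "move_arm", "payload": {"commands": [[[0.075,0.065,-0.7],[0,0,0],1],[[0,0,-0.8],[0,0,0],1],[[0,0,-0.7],[0,0,0],1],[[0,0,-0.3],[0,0,0],1],[[0,0,0],[0,0,0],1]]}}

```text
clock: 3.85
tcp_pos: [0.6203, 0.0155, 0.0755]
orientation: [-0.001, 0.785, 0.62, -0.002]
wrist_force: [0.3, 0.1, -0.4]
finger_gap: 0.0851
```

```bash
python3 look.py 3 wrist side
```

```text
3.9 [0.6215 0.0156 0.0772] [-5.000e-04  7.846e-01  6.200e-01 -6.000e-04] [ 0.7 -0.2  0.5] 0.0856
```

View pics/wrist3.png

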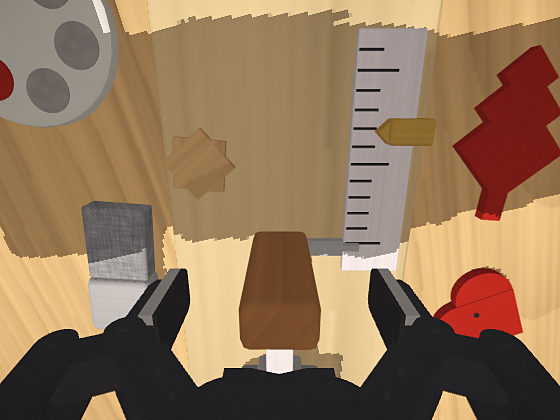

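View pics/side3.png

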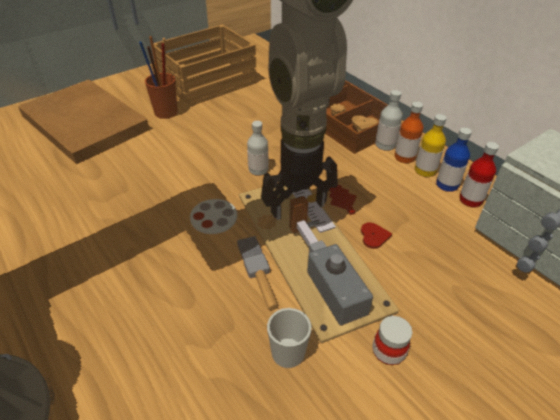

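The handle is centred between the pads: handle column about 280, pad midpoint about 279. Closing.

Call:
{"api": "move_arm", "payload": {"commands": [[[0,0,0],[0,0,0],-1],[[0,0,0],[0,0,0],-1],[[0,0,0],[0,0,0],-1],[[0,0,0],[0,0,0],-1],[[0,0,0],[0,0,0],-1]], "newtons": 50}}

```text
clock: 4.45
tcp_pos: [0.6209, 0.017, 0.0785]
orientation: [-0.001, 0.784, 0.621, -0.0]
wrist_force: [-5.0, 0.2, 7.6]
finger_gap: 0.0313
```

```bash
python3 look.py 4 wrist
```

```text
4.45 [0.6209 0.017  0.0785] [-6.000e-04  7.841e-01  6.207e-01 -4.000e-04] [-5.   0.2  7.6] 0.0313
```

View pics/wrist4.png

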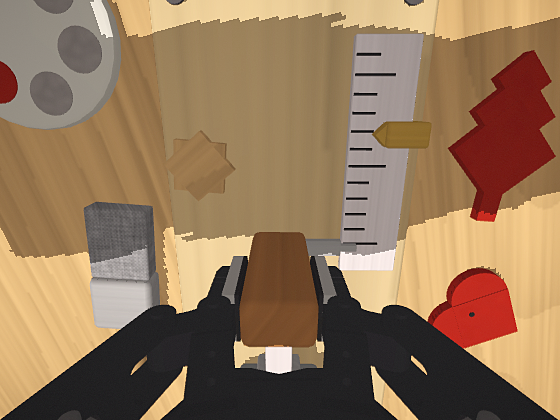

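Call:
{"api": "move_arm", "payload": {"commands": [[[0.07,0.29,0],[0,0,0],-1],[[0.07,0.29,0],[0,0,0],-1],[[0,0,0],[0,0,0],-1]]}}

```text
clock: 4.8
tcp_pos: [0.6266, 0.0408, 0.0785]
orientation: [-0.0, 0.784, 0.621, -0.001]
wrist_force: [-5.6, -0.8, 7.9]
finger_gap: 0.0317
```

Call:
{"api": "move_arm", "payload": {"commands": [[[0.07,0.29,0],[0,0,0],-1],[[0.07,0.29,0],[0,0,0],-1],[[0.07,0.29,0],[0,0,0],-1],[[0,0,0],[0,0,0],-1],[[0,0,0],[0,0,0],-1]]}}

```text
clock: 5.3
tcp_pos: [0.6348, 0.0749, 0.0785]
orientation: [-0.0, 0.784, 0.621, -0.001]
wrist_force: [-5.8, -2.0, 7.3]
finger_gap: 0.0314
```

```bash
python3 look.py 5 wrist
python3 - <<'E'
import cv2
f=cv2.imread("pics/wrist5.png")
cv2.imwrite("pics/w5a.png",cv2.resize(f[120:280,290:450],None,fx=3.7,fy=3.7,interpolation=cv2.INTER_CUBIC))
E
```

```text
5.3 [0.6348 0.0749 0.0785] [-2.000e-04  7.840e-01  6.208e-01 -9.000e-04] [-5.8 -2.   7.3] 0.0314
```

View pics/wrist5.png

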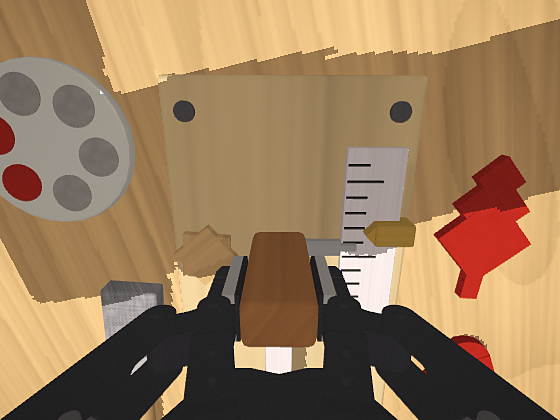

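View pics/w5a.png

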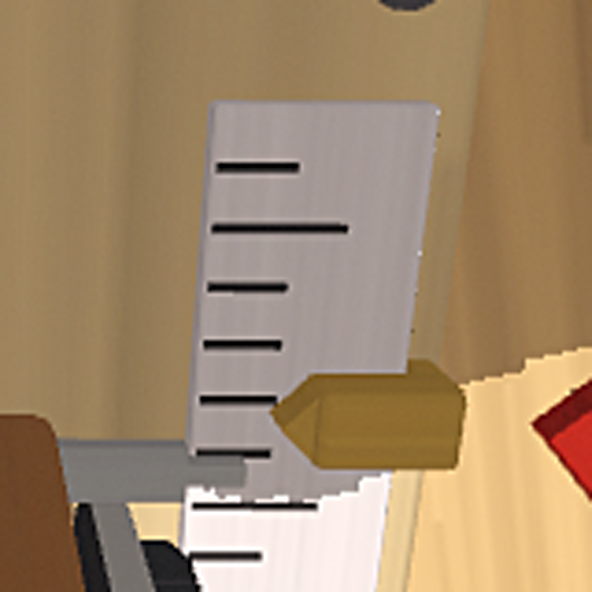

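Run:
```python
from fit import *
w=np.load("wrist5.npz");K,T=w["K"],w["T"]
a=lambda x,y:(x/3.7+290,y/3.7+120)
L=cast(K,T,[a(204,344),a(200,400),a(196,453.5),a(192,506)],.018)
u=np.array([np.cos(np.radians(76.6)),np.sin(np.radians(76.6))])
gl=L[:,:2]@u*1e3; print(np.diff(gl))
for z in(.022,.024,.026):
  P=cast(K,T,[a(245,471),a(271,412),a(245,457),a(245,486)],z)[:,:2]@u*1e3
  print(z,"tip,rider,edges scale:",P-gl[2]+210, "diff",P[1]-P[0])
```

```text
[-10.03488654  -9.8972138  -10.02127903]
0.022 tip,rider,edges scale: [208.60265347 219.38274105 211.19070475 205.80576924] diff 10.78008758056805
0.024 tip,rider,edges scale: [209.53947676 220.19876193 212.09852616 206.77393461] diff 10.65928517058586
0.026 tip,rider,edges scale: [210.47630005 221.01478281 213.00634757 207.74209997] diff 10.538482760603728
```

Run:
```python
import cv2
f=cv2.imread("pics/wrist5.png")
a=cv2.resize(f[205:265,325:425],None,fx=7.5,fy=7.5,interpolation=cv2.INTER_NEAREST)
cv2.imwrite("pics/w5b.png",cv2.convertScaleAbs(a,alpha=1.4))
f=cv2.imread("pics/wrist2.png")
a=cv2.resize(f[110:210,300:390],None,fx=6,fy=6,interpolation=cv2.INTER_NEAREST)
cv2.imwrite("pics/w2b.png",cv2.convertScaleAbs(a,alpha=1.2))
```

```text
(no output)
```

View pics/w5b.png

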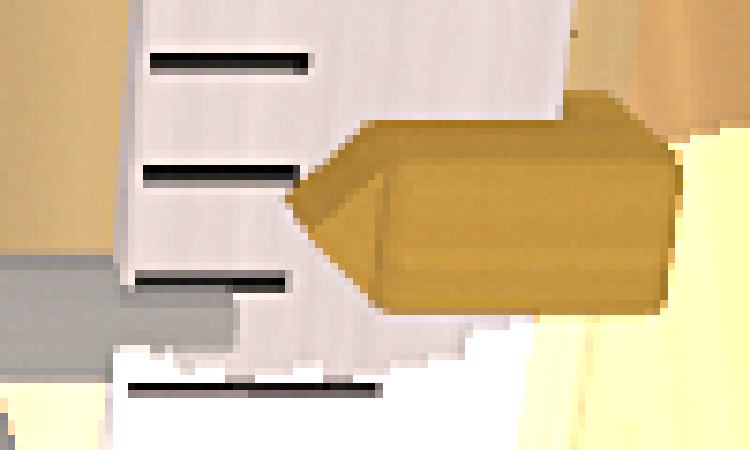

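View pics/w2b.png

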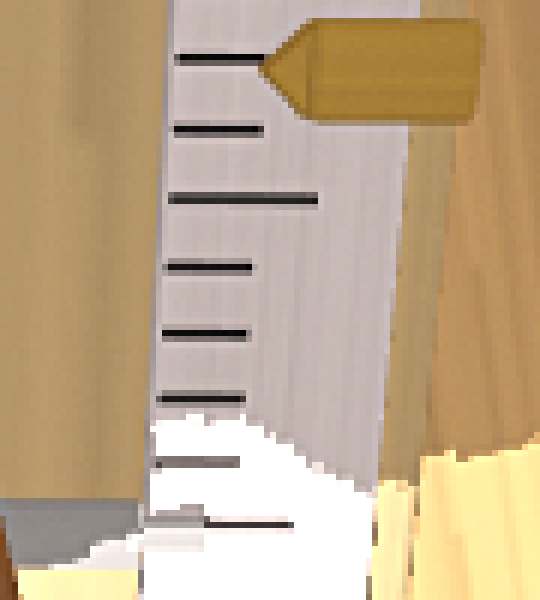

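The rider's point is a vertical edge. Its foot at z≈18 is the leftmost pixel, at wrist (363,232), so the two views agree on rider x ≈ 218.4. The pointer is at ≈ 209.5, with about 8.9 mm to go.

Call:
{"api": "move_arm", "payload": {"commands": [[[0.025,0.11,0],[0,0,0],-1],[[0.025,0.11,0],[0,0,0],-1],[[0,0,0],[0,0,0],-1],[[0,0,0],[0,0,0],-1]]}}

```text
clock: 5.75
tcp_pos: [0.6368, 0.0832, 0.0785]
orientation: [-0.0, 0.784, 0.621, -0.001]
wrist_force: [-5.7, -2.2, 7.2]
finger_gap: 0.0314
```

```bash
python3 look.py 6 wrist side scene
python3 - <<'E'
import cv2
f=cv2.imread("pics/wrist6.png")
a=cv2.resize(f[205:285,325:425],None,fx=7.5,fy=7.5,interpolation=cv2.INTER_NEAREST)
cv2.imwrite("pics/w6b.png",cv2.convertScaleAbs(a,alpha=1.4))
E
```

```text
5.85 [0.6367 0.0832 0.0785] [-2.000e-04  7.841e-01  6.206e-01 -1.000e-03] [-5.7 -2.8  7.1] 0.0314
```

View pics/w6b.png

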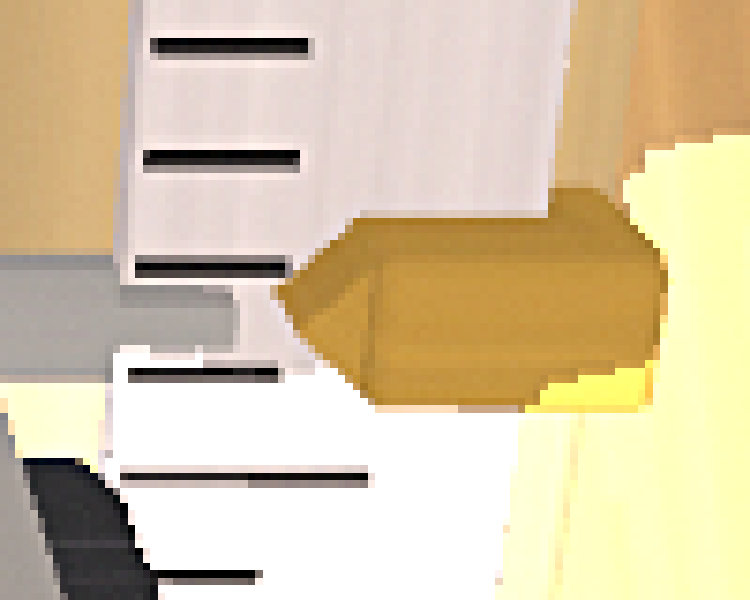

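View pics/scene6.png

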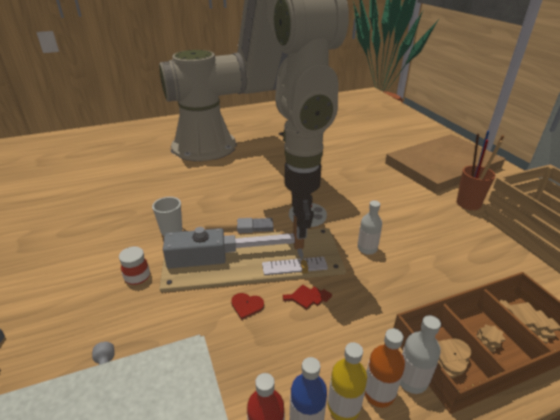

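Call:
{"api": "move_arm", "payload": {"commands": [[[0.003,0.012,0],[0,0,0],-1],[[0,0,0],[0,0,0],-1],[[0,0,0],[0,0,0],-1],[[0,0,0],[0,0,0],-1]]}}

```text
clock: 6.3
tcp_pos: [0.6368, 0.0834, 0.0785]
orientation: [-0.0, 0.784, 0.62, -0.001]
wrist_force: [-5.7, -2.4, 6.9]
finger_gap: 0.0314
```

```bash
python3 look.py 7 wrist side
python3 - <<'E'
import cv2
f=cv2.imread("pics/wrist7.png")
a=cv2.resize(f[205:285,325:425],None,fx=7.5,fy=7.5,interpolation=cv2.INTER_NEAREST)
cv2.imwrite("pics/w7b.png",cv2.convertScaleAbs(a,alpha=1.4))
E
```

```text
6.35 [0.6368 0.0834 0.0785] [-1.000e-04  7.842e-01  6.205e-01 -1.100e-03] [-5.8 -2.4  7. ] 0.0315
```

View pics/w7b.png

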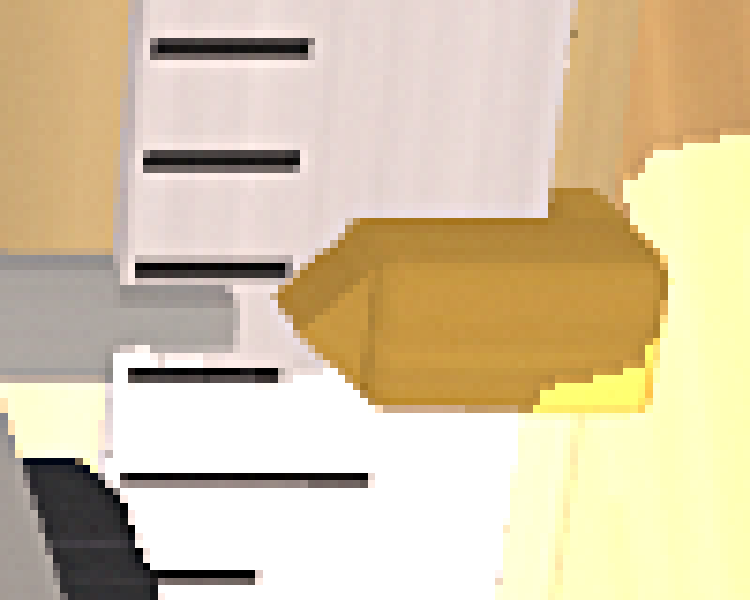

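View pics/side7.png

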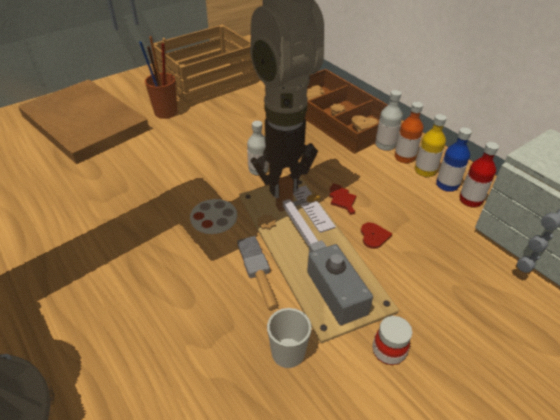

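The pointer's end is centred at zoomed row ~316 and the rider's vertical point edge runs over rows 297–332, so they are opposite within about 0.3 mm. The bystanders look undisturbed.

Run:
```python
from workcell import env, job
s=env.get_state(); print(s["clock"],s["tcp_pos"],abs(s["qvel"]).max()); print(job.hand_in())
```

```text
6.4 [0.6367753  0.08343181 0.07850263] 0.0016760995689911937
the job is handed in; nothing more can be done
None
```

The gauge is set at the rider's mark. I handed the job in at 6.4 s with the gripper still holding the handle at 50 N.

- **Button:** I pressed it to its stop. The fingertip stopped 10 mm below the button's raised top, and the force rose to 20 N with no further travel. The arm then drew out freely.
- **Draw:** I gripped the handle across its sides and drew the arm out 68.3 mm by the gripper's own position reading. The rider stood about 68.4 mm out.
- **Last pictures:** In the wrist view the pointer's end and the rider's point are opposite each other within about 0.3 mm. Nothing touched the rider, and the ornaments and other things look unmoved.
- **Readings that disagreed:** The first close-up put the rider near 220 mm on the scale, because I had taken the foot of its point as being at tip height. With that corrected, the views give 218.2 to 218.6 mm.
- **Steady force:** About 6 to 7 N sideways and upward stayed on the wrist after the grip closed, well within the limits.

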